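Set the tool case's lid on its friction hinge

ROBOT

A 6-joint arm with a two-finger parallel gripper is mounted at the origin on the work surface. World frame = base frame: x ahead of the robot, y to its left, z up, the work surface at z = 0. Lengths are in mm, angles in rad, forces in N, time in s.
With the tool pointing down it reaches from about 275 to 825 mm from the base axis. Payload 5.2 kg.
Tool frame: the origin (TCP) lies at the very end of the fingers, on their centre line; the grasp point (between the pads) lies 19 mm behind it; z points along the fingers, y is the line along which they close (so a half turn about z gives the same grasp; the last joint's range is limited). The gripper opens to 93 mm and grips with 3 to 60 N. Pads are 15 mm wide; open, the fingers measure 128 mm over their backs; the gripper's body (75 mm by 188 mm) begins 65 mm behind the grasp point.
Start: joints at [0.988, 0.259, 1.535, -0, 1.348, -0.203], TCP at [203.883, 510.82, 218.653] pointing down, gripper open.
Joint ranges: [-3.14, 3.14], [-0.91, 2.08], [0.19, 2.58], [-1.22, 4.36], [0.22, 2.71], [-3.12, 3.12]. Speed limits (rad/s): [2.57, 2.57, 3.14, 3.14, 3.14, 3.14].

INTERFACE

Orientations are given as [roll, pitch, yaw] about the fixed x, y, z axes, in that order (R = Rz(yaw) Ry(pitch) Rx(roll)).
In Python, from bench import robot gives the robot as it stands. The module is installed in compiled form; this text tells all that it offers. Calls block until the motion is done:
- robot.move_ptp(position, orientation): joint-space move of the TCP to a pose.
- robot.move_linear(position, ori=None, speed=150, f_stop=None): straight line of the TCP; ori=None keeps the orientation; speed is the mean speed in mm/s. With f_stop (N) it stops when the force on the tool has changed by that much, and returns True; else False.
- robot.move_j(angles): joint-space move.
- robot.move_gripper(opening): opening from 0.0 (shut) to 1.0 (fully open); the grip force is fixed at half the most; returns when the fingers have stopped.
- robot.sleep(seconds).
- robot.inverse_kinematics(position, orientation): joint angles nearest the present ones, or None.
- robot.get_image(name): name is "side" or "top" or "wrist"; returns a dict with "img" (480x640x3 uint8, blue, green, red), "fovy" (degrees; the focal length in pixels is half the picture's height over the tangent of half this angle, whatever the lens; pixels are square), "cx", "cy" (the principal point, pixels), "k1" (the pictures are not rectified: a ray, as slopes to the right and down, at radius r is drawn at 1 + k1 r^2 times it, then the intrinsics apply), "eye" and "orientation" of the camera in the world. Camera axes: x right, y down, z forward; pixel columns grow to the right and rows downward; lengths in mm; the calibration is good to about 2 mm. A picture is of the moment at which its call begins. There is no depth.
A pose or a line that the arm cannot do raises robot.MotionError and nothing moves.
- robot.hand_in(): hands the job in; it is judged then, once.
Readings, each from a call of its own:
- robot.current_t(): time.
- robot.current_qpos(): joint angles.
- robot.current_joint_vel(): joint speeds.
- robot.current_joint_efforts(): joint torques, N m.
- robot.current_tcp_pos(): TCP position.
- robot.current_eef_rot(): TCP orientation.
- robot.current_contact_force(): force on the tool from outside, world axes, zero at the start.
- robot.current_ft_torque(): the same for the moment, N m.
- robot.current_gripper_width(): opening from 0.0 (shut) to 1.0 (fully open).
- robot.current_finger_force(): force on a finger pad.
Only numpy, scipy, OpenCV 4.12 (cv2) and the standard library are available. Lean on these libraries where they do the work, as an engineer would, in place of code of your own. Each camera call takes 0.05 s, during which the arm holds its last target. There are 200 camera calls.

TASK

Check that the blue tool case's lid holds its angle: take its bar handle with a light grip, lift the lid, let it settle on its friction hinge, let go and see where it stays, and correct it until it stands by itself in line with the red pointer beside it. The hinge gives back a good part of every lift, so ease the lid back until it carries itself before letting go, and never let it snap or slam. Leave the pointer and the other things on the bench alone.

Things in the scene. Friction and masses are not known exactly. Their poses are not given: they have to be found in the camera images.
- case: Blue steel tool case fixed to the bench, 155 (x) by 260 (y) by 85 mm high, open on top under its lid. Origin: centre of its underside; z up; its front, with the lid's handle, faces its -x; the hinge runs along its y at the back (+x).
- hinge_axis (a point): Middle of the hinge line, on the case's back edge (77.5 mm to +x and 86 mm up from the case's origin). Its friction core slips at about 0.7 N m either way and the lid is sprung on the core by about 2.2 N m/rad: lifting takes a growing, then steady 3 to 7 N at the handle; eased off, the lid goes back an unknown 0.3 to 0.6 rad (18 to 34 degrees), then stands still.
- lid: Blue lid, a plate 155 mm deep, 262 wide, 12 thick, 0.25 to 0.65 kg (unknown). Origin: middle of the hinge line; own -x runs from the hinge to the handle, y along the hinge, z is the plate's outer normal. Starts shut (z upright); opens by turning about its +y, front edge up and back; the angle between its z and the vertical is its opening.
- lid_handle (a point): Middle of the lid's handle: a round steel bar 12 mm thick, 100 mm long, along y, 45 mm in front of the lid's front edge, on an arm at each end; it can turn between finger pads. In the lid's frame: 200 mm to -x and 8 mm along z, so it moves on a 200 mm circle about the hinge line. Lid shut: 94 mm above the bench, nothing under it.
- pointer: Red arm, 165 mm long, 8 by 12 mm, beside the case, 172 mm to +y of its middle, on a stiff pivot on the same hinge line; set to the wanted angle (0.52 to 0.87 rad, 30 to 50 degrees). Origin on the hinge line; axes like the lid's (own -x from hinge to tip, turned about +y): the lid is in line when the two x axes are parallel.
- pointer_tip (a point): Free end of the pointer: in its frame 165 mm to -x and 8 mm along z.
- hammer: Loose hammer lying on the bench, a bystander. Origin on the bench under it, handle to its -x.
- oil: Loose white oil bottle with a red cap, 48 mm across, 110 mm high, a bystander. Origin: centre of its underside.
- block: Loose dark wooden block, 130 by 70 by 35 mm, a bystander. Origin: centre of its underside.

How it is judged:
By the outcome, as a careful person would: the job done as asked, in the order asked, and still so for the second after the job is handed in, with the robot touching nothing.
It also fails if it takes over 64 s, if anything falls off the work surface, if the arm or the gripper's body presses on something with over 40 N, if the wrist force passes 120 N, or if a joint passes its speed limit or range.

## Working session

There is one attempt and no reset: what is moved stays moved. The work goes in short steps, each a Python script; the robot and the scene stay as the last script left them, time stands still between calls to the robot, and variables do not carry over. Pictures are saved under pics/ and viewed, at most 10 in all, crops included, and the job is handed in when it is done.

```bash
mkdir -p pics
cat > h.py <<'E'
import numpy as np, cv2
from scipy.spatial.transform import Rotation as R
from bench import robot
def cam(n):
    d=robot.get_image(n); return d
def pr(d):
    print({k:(np.round(v,4).tolist() if not np.isscalar(v) else v) for k,v in d.items() if k!='img'})
def K(d):
    f=240/np.tan(np.radians(d['fovy'])/2); return np.array([[f,0,d['cx']],[0,f,d['cy']],[0,0,1]])
def Rc(d):
    o=np.array(d['orientation']); return R.from_euler('xyz',o).as_matrix() if o.size==3 else o.reshape(3,3)
def proj(d,P):
    p=(np.atleast_2d(P)-np.array(d['eye']))@Rc(d); s=p[:,:2]/p[:,2:]; r2=(s**2).sum(1,keepdims=True)
    s=s*(1+d['k1']*r2); k=K(d); return s*k[0,0]+[d['cx'],d['cy']]
def ray(d,uv):
    k=K(d); q=(np.array(uv,float)-[d['cx'],d['cy']])/k[0,0]; s=q.copy()
    for _ in range(30): s=q/(1+d['k1']*(s@s))
    v=Rc(d)@np.array([s[0],s[1],1]); return np.array(d['eye']),v/v[2]
def atz(d,uv,z):
    e,v=ray(d,uv); return e+v*(z-e[2])
E
python3 - <<'E'
from h import *
for n in ['side','top']:
    d=cam(n); pr(d); cv2.imwrite(f'pics/{n}0.png',d['img'])
E
```

```text
{'fovy': 46.286566869138156, 'cx': 327.6679530752804, 'cy': 229.92387042415066, 'k1': -0.028217858470083845, 'eye': [434.9411, -804.8234, 744.1806], 'orientation': [-2.2306, -0.0175, -0.1607]}
{'fovy': 50.314734107578616, 'cx': 315.9610776513092, 'cy': 237.58396561666694, 'k1': -0.007514741655737554, 'eye': [498.7138, 38.5863, 1010.2857], 'orientation': [-3.0513, -0.0124, -1.5981]}
```

View pics/side0.png

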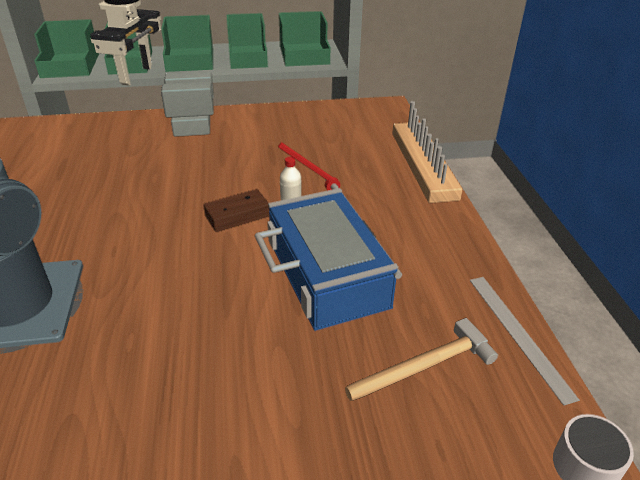

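View pics/top0.png

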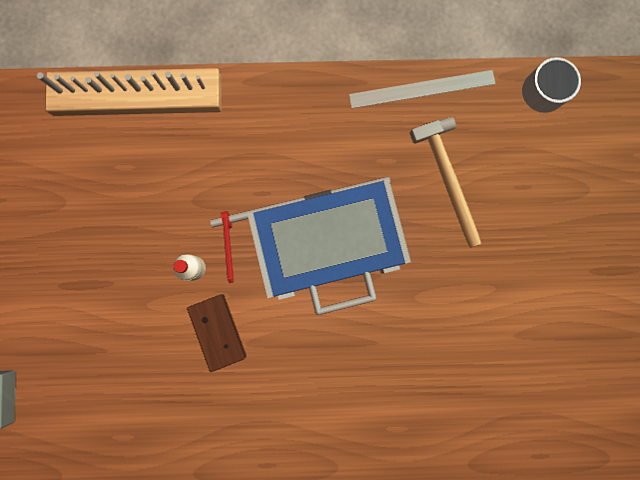

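The top view shows the lid corners near (251,212), (388,179), (409,262) and (270,297), with the bar from (318,311) to (374,297). The pointer tip is at about (231,282) in the top view and (281,147) in the side view. I'll enlarge both views.

Run:
```python
import cv2
a=cv2.imread('pics/side0.png')[130:280,235:435]; b=cv2.imread('pics/top0.png')[170:320,200:400]
cv2.imwrite('pics/sc.png',cv2.resize(a,None,fx=4,fy=4,interpolation=2)); cv2.imwrite('pics/tc.png',cv2.resize(b,None,fx=4,fy=4,interpolation=2))
```

```text
(no output)
```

View pics/sc.png

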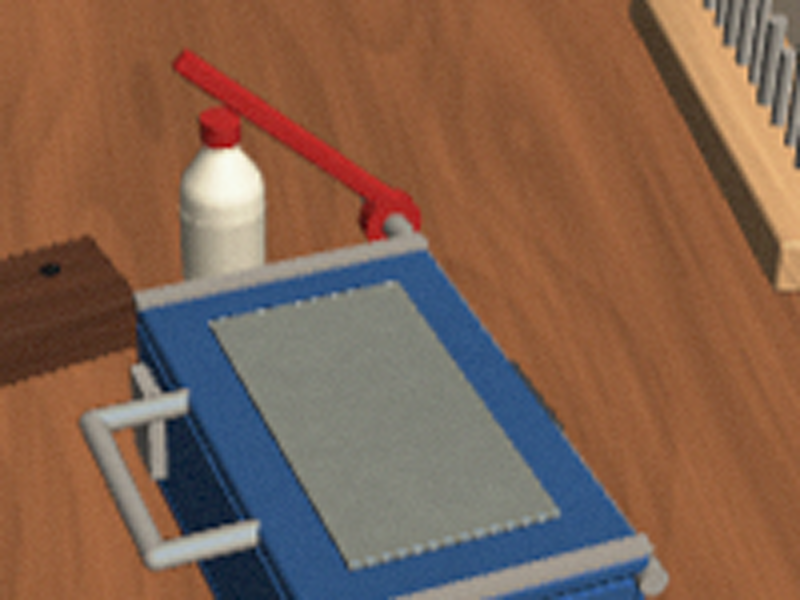

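View pics/tc.png

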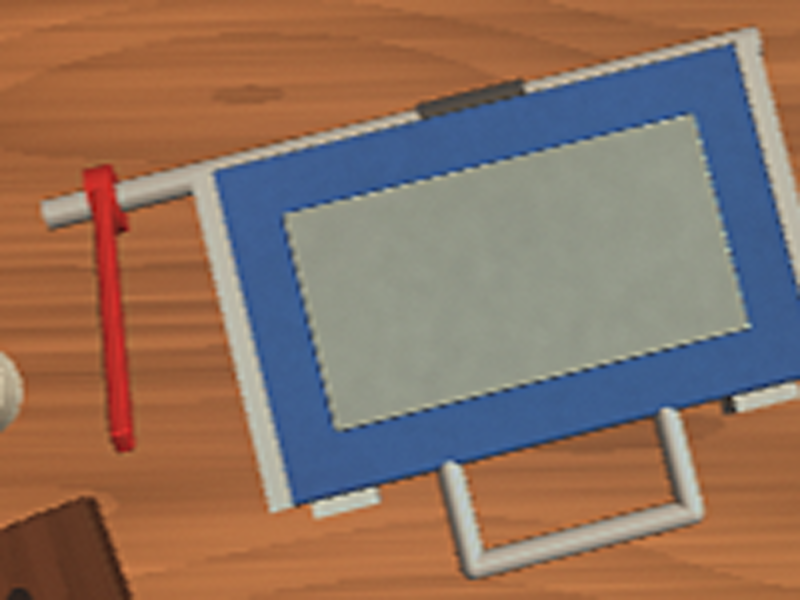

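Side crop: the handle corners are at (90,418) and (156,556), and the pointer tip at (181,60). Top crop: the handle corners are at (472,568) and (694,512), the pointer tip at (122,442), and the hinge rod runs from (52,213) to (190,180). I'll fit the pose from these.

```bash
cat > fit.py <<'E'
from h import *
import pickle
from scipy.optimize import least_squares
S=robot.get_image('side');T=robot.get_image('top')
fs=lambda p:(np.array(p,float)+.5)/4-.5+[235,130]
ft=lambda p:(np.array(p,float)+.5)/4-.5+[200,170]
def W(q,P): # hinge frame->world
    P=np.atleast_2d(P); c,s=np.cos(q[2]),np.sin(q[2])
    return P@np.array([[c,-s,0],[s,c,0],[0,0,1]]).T+[q[0],q[1],86]
def rot(a,x,z,y): # -x arm opened by a
    return [-x*np.cos(a)+z*np.sin(a), y, x*np.sin(a)+z*np.cos(a)]
def res(q):
    x,y,w,L,a,r1,r2,sx,sy=q
    h=W(q,[[-200,L,8],[-200,-L,8],rot(a,165,8,172)])
    rod=W(q,[[0,r1,0],[0,r2,0]])
    sh=np.array([sx,sy])
    return np.r_[(proj(S,h)+sh-[fs((90,418)),fs((156,556)),fs((181,60))]).ravel(),
      (proj(T,h)-[ft((472,568)),ft((694,512)),ft((122,442))]).ravel(),
      (proj(T,rod)-[ft((52,213)),ft((190,180))]).ravel(), (sh/1.5).ravel(),(L-47)/5]
if __name__=='__main__':
    o=least_squares(res,[570,60,0.2,50,.6,200,140,0,0],loss='soft_l1')
    print(np.round(o.x,3),np.round(o.fun,2))
    s=np.sqrt(np.diag(np.linalg.pinv(o.jac.T@o.jac)));print(np.round(s,3))
    q=o.x;pickle.dump(q,open('q.pkl','wb'));print('handle',W(q,[-200,0,8]),'joints',np.round(robot.current_qpos(),3))
    for n in['hammer']: pass
    print('oil',atz(T,(187,267),110),'block',atz(T,(216,333),35))
E
python3 fit.py
```

```text
[ 6.55600e+02  1.83030e+01  2.12000e-01  5.10390e+01  7.58000e-01
  1.97999e+02  1.33749e+02 -4.42000e-01  2.92000e-01] [ 0.35  0.3  -0.04  0.05 -0.11 -0.53 -0.23 -0.09 -0.17  0.17  0.39  0.17
 -0.01 -0.03 -0.01 -0.05 -0.29  0.19  0.81]
[0.876 1.666 0.007 1.073 0.012 2.417 2.418 0.697 0.66 ]
handle [[460.09357933 -23.85545052  94.        ]] joints [ 0.988  0.259  1.536 -0.     1.348 -0.203]
oil [534.00486358 252.94418067 110.        ] block [411.43274164 217.01827959  35.        ]
```

```bash
cat > arc.py <<'E'
from h import *
import pickle
q=pickle.load(open('q.pkl','rb'))
def setup(tilt=.87,flip=1):
    w=q[2]; z=np.array([np.cos(tilt)*np.cos(w),np.cos(tilt)*np.sin(w),-np.sin(tilt)])
    x=flip*np.array([-np.sin(w),np.cos(w),0]); y=np.cross(z,x)
    return R.from_matrix(np.c_[x,y,z]).as_euler('xyz'),z
def handle(a):
    l=np.array([-200*np.cos(a)+8*np.sin(a),200*np.sin(a)+8*np.cos(a)])
    return np.array([q[0]+l[0]*np.cos(q[2]),q[1]+l[0]*np.sin(q[2]),86+l[1]])
def tcp(a,z,back=0): return handle(a)+z*(19-back)
def angle(z,p=None):
    p=(np.array(robot.current_tcp_pos()) if p is None else p)-19*z
    lx=(p[0]-q[0])*np.cos(q[2])+(p[1]-q[1])*np.sin(q[2]); return np.arctan2(p[2]-86,-lx)-np.arctan2(8,200), np.hypot(lx,p[2]-86)-np.hypot(8,200)
def forces(a):
    f=np.array(robot.current_contact_force()); u=np.array([np.cos(q[2]),np.sin(q[2]),0])
    fx=f@u; fz=f[2]; b=a+.04  # tangent (opening) = (sin b, cos b), radial out=(-cos b, sin b)
    return fx*np.sin(b)+fz*np.cos(b), -fx*np.cos(b)+fz*np.sin(b), f@np.array([-np.sin(q[2]),np.cos(q[2]),0])
E
python3 - <<'E'
from arc import *
for t in(.7,.87,1.0):
  for fl in(1,-1):
    o,z=setup(t,fl); print(t,fl,np.round(o,2))
    for a,b in((0,100),(0,0),(.4,0),(.8,0),(1.2,0),(1.35,0),(.76,80)):
        j=robot.inverse_kinematics(tcp(a,z,b),o); print('  ',a,b,None if j is None else np.round(j,2))
E
```

```text
0.7 1 [2.27 0.   1.78]
   0 100 None
   0 0 None
   0.4 0 [-0.83 -0.06  2.48  1.37  0.74 -2.14]
   0.8 0 [-0.66 -0.12  2.3   1.17  0.69 -1.73]
   1.2 0 [-0.49 -0.05  2.12  1.04  0.61 -1.45]
   1.35 0 [-0.44 -0.01  2.06  1.01  0.58 -1.38]
   0.76 80 [-0.92 -0.36  2.32  0.97  1.   -1.62]
0.7 -1 [-2.27  0.   -1.36]
   0 100 None
   0 0 None
   0.4 0 [-0.83 -0.06  2.48  1.37  0.74  1.01]
   0.8 0 [-0.66 -0.12  2.3   1.17  0.69  1.42]
   1.2 0 [-0.49 -0.05  2.12  1.04  0.61  1.69]
   1.35 0 [-0.44 -0.01  2.06  1.01  0.58  1.76]
   0.76 80 [-0.92 -0.36  2.32  0.97  1.    1.52]
0.87 1 [2.44 0.   1.78]
   0 100 [-1.04 -0.28  2.48  0.89  0.91 -1.81]
   0 0 [-0.74  0.1   2.49  1.41  0.56 -2.2 ]
   0.4 0 [-0.68 -0.09  2.35  0.98  0.65 -1.64]
   0.8 0 [-0.55 -0.11  2.17  0.77  0.69 -1.27]
   1.2 0 [-0.41 -0.03  1.98  0.63  0.69 -1.02]
   1.35 0 [-0.37  0.02  1.91  0.59  0.68 -0.95]
   0.76 80 [-0.71 -0.3   2.15  0.69  0.95 -1.24]
0.87 -1 [-2.44  0.   -1.36]
   0 100 [-1.04 -0.28  2.48  0.89  0.91  1.33]
   0 0 [-0.74  0.1   2.49  1.41  0.56  0.94]
   0.4 0 [-0.68 -0.09  2.35  0.98  0.65  1.51]
 
[... 199 characters left out ...]
57 0.   1.78]
   0 100 [-0.81 -0.24  2.35  0.67  0.83 -1.44]
   0 0 [-0.63  0.07  2.39  1.01  0.49 -1.7 ]
   0.4 0 [-0.58 -0.07  2.24  0.68  0.66 -1.27]
   0.8 0 [-0.47 -0.07  2.06  0.52  0.76 -0.99]
   1.2 0 [-0.36  0.01  1.87  0.42  0.81 -0.79]
   1.35 0 [-0.32  0.06  1.8   0.39  0.81 -0.74]
   0.76 80 [-0.58 -0.23  2.03  0.48  0.98 -0.99]
1.0 -1 [-2.57  0.   -1.36]
   0 100 [-0.81 -0.24  2.35  0.67  0.83  1.7 ]
   0 0 [-0.63  0.07  2.39  1.01  0.49  1.44]
   0.4 0 [-0.58 -0.07  2.24  0.68  0.66  1.87]
   0.8 0 [-0.47 -0.07  2.06  0.52  0.76  2.15]
   1.2 0 [-0.36  0.01  1.87  0.42  0.81  2.35]
   1.35 0 [-0.32  0.06  1.8   0.39  0.81  2.41]
   0.76 80 [-0.58 -0.23  2.03  0.48  0.98  2.15]
```

```bash
sed -i 's/tilt=.87/tilt=1.0/' arc.py
python3 - <<'E'
from arc import *
o,z=setup(); t0=robot.current_t()
robot.move_ptp(tcp(0,z,100),o)
d=cam('wrist'); cv2.imwrite('pics/w1.png',d['img'])
print(robot.current_t()-t0, 'pred', proj(d,[handle(0)]).round(1), np.round(robot.current_contact_force(),2))
c=np.array([-np.sin(q[2]),np.cos(q[2]),0]);print(proj(d,[handle(0)+c*q[3],handle(0)-c*q[3]]).round(1))
robot.move_gripper(.45); print(robot.current_t(),robot.current_gripper_width())
E
```

```text
2.15 pred [[323.9 244.5]] [ 0.39  0.2  -0.01]
[[324.1 165.3]
 [323.8 316.3]]
3.3083 0.44864465103619583
```

View pics/w1.png

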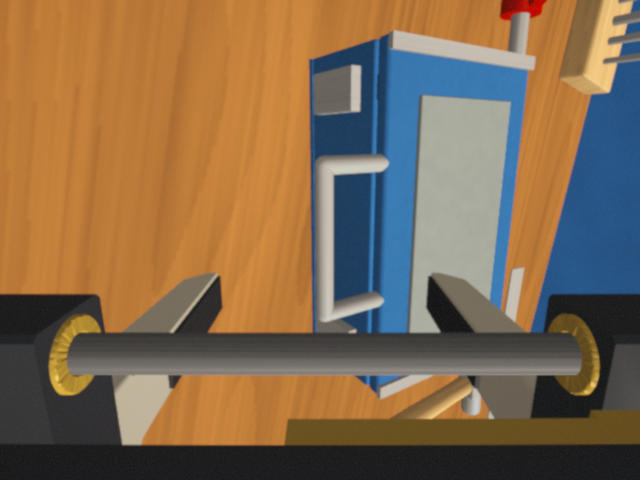

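The wrist view shows the bar at column 324, rows 160–318. That matches the prediction of column 324, so I'll grasp.

Run:
```python
from arc import *
o,z=setup()
print(robot.move_linear(tcp(0,z),speed=100,f_stop=6))
for g in(.2,.12):
    robot.move_gripper(g); print(g,robot.current_gripper_width(),robot.current_finger_force(),np.round(forces(0),2),robot.current_t())
```

```text
False
0.2 0.19972356603194727 0.0 [ 0.07 -0.29  0.  ] 5.0667
0.12 0.12219792875945999 9.458635300397873 [ 1.49 -2.51  0.6 ] 5.4333
```

```bash
cat >> arc.py <<'E'
def go(a0,a1,o,z,step=.06,speed=50,stop=None):
    n=max(1,int(np.ceil(abs(a1-a0)/step)))
    for k,a in enumerate(np.linspace(a0,a1,n+1)[1:]):
        robot.move_linear(tcp(a,z),speed=speed)
        t=forces(a)
        if k%2==0 or k==n-1: print(round(a,3),np.round(t,1),'grip',round(robot.current_finger_force(),1),round(robot.current_gripper_width(),3),'t',round(robot.current_t(),1))
        if stop and stop(t): break
    return a
E
python3 - <<'E'
from arc import *
o,z=setup()
robot.move_gripper(.115); print(robot.current_finger_force(),np.round(forces(0),2))
go(0,.42,o,z,.06)
d=cam('side'); cv2.imwrite('pics/s2.png',d['img'][100:340,220:480]); print(proj(d,[handle(.42)])-[220,100])
E
```

```text
15.992627888917923 [-0.23 -3.81  0.84]
0.06 [-2.6 -6.3 -0.1] grip 16.0 0.119 t 6.0
0.18 [-3.7  0.5 -0.1] grip 15.9 0.12 t 6.8
0.3 [-4.2  7.4 -0.3] grip 15.9 0.122 t 7.6
0.42 [-6.4 19.1 -1.3] grip 16.0 0.121 t 8.4
[[ 54.87035386 111.92530748]]
```

```bash
cat >> arc.py <<'E'
import os
OFF=np.load('off.npy') if os.path.exists('off.npy') else np.zeros(2)  # (u,z) path offset, mm
u3=np.array([np.cos(q[2]),np.sin(q[2]),0])
def pose(a,z): return tcp(a,z)+u3*OFF[0]+np.array([0,0,OFF[1]])
def relax(a,g=1/40):
    global OFF; b=a+.04; OFF=OFF+np.array([-np.cos(b),np.sin(b)])*np.clip(forces(a)[1]*g,-.5,.5)
def go(a0,a1,o,z,step=.05,speed=50,stop=None,verb=3):
    n=max(1,int(np.ceil(abs(a1-a0)/step)))
    for k,a in enumerate(np.linspace(a0,a1,n+1)[1:]):
        relax(a); robot.move_linear(pose(a,z),speed=speed); t=forces(a)
        if k%verb==0 or k==n-1: print(round(a,3),np.round(t,1),'grip',round(robot.current_finger_force(),1),round(robot.current_gripper_width(),3),'off',OFF.round(2),'t',round(robot.current_t(),1))
        if stop and stop(t): break
    np.save('off.npy',OFF); return a
E
python3 - <<'E'
from arc import *
o,z=setup()
for i in range(3): go(.42,.42,o,z,speed=20)
go(.42,.72,o,z)
E
```

```text
0.42 [-5.8 12.9 -2. ] grip 15.9 0.125 off [-0.42  0.21] t 8.7
0.42 [-5.4  9.4 -1.1] grip 15.9 0.12 off [-0.71  0.35] t 8.9
0.42 [-6.   6.8 -1.2] grip 15.9 0.124 off [-0.92  0.46] t 9.2
0.47 [-5.8 10.7 -0.9] grip 15.9 0.121 off [-1.07  0.54] t 9.5
0.62 [-5.1 10.8 -0.5] grip 15.9 0.123 off [-1.79  1.05] t 10.6
0.72 [-5.4  8.7  0.1] grip 15.9 0.125 off [-2.18  1.4 ] t 11.3
```

View pics/s2.png

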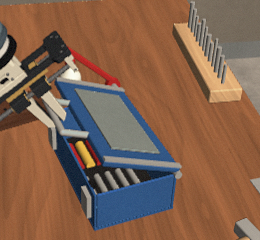

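Run:
```python
from arc import *
o,z=setup()
go(.72,1.14,o,z)
a=go(1.14,.5,o,z,.04,40,stop=lambda t:t[0]>-1.0)
robot.sleep(.3);print(forces(a))
```

```text
0.767 [-5.7  8.  -0.2] grip 15.9 0.125 off [-2.33  1.55] t 11.6
0.907 [-5.4  6.5 -0.4] grip 15.9 0.119 off [-2.68  1.99] t 12.6
1.047 [-4.9  5.2 -1.1] grip 15.9 0.122 off [-2.91  2.38] t 13.6
1.14 [-3.9  4.6  1. ] grip 15.9 0.124 off [-3.01  2.62] t 14.3
1.1 [-2.5  0.5  0.1] grip 15.9 0.125 off [-3.06  2.72] t 14.6
0.98 [-1.7 -5.  -0.4] grip 15.9 0.123 off [-2.96  2.55] t 15.7
(np.float64(-1.6546058515685307), np.float64(0.8406966384794246), np.float64(-0.36531992195679225))
```

Run:
```python
from arc import *
o,z=setup()
print(angle(z,np.array(robot.current_tcp_pos())-u3*OFF[0]-[0,0,OFF[1]]))
a=.98
for i in range(14):
    a=go(a,a-.025,o,z,.05,30,verb=1)
    robot.sleep(.15)
    if i>0: t=forces(a)[0]; print(round(t,2))
    if i>0 and t>-.3: break
```

```text
(np.float64(0.901608955103767), np.float64(0.1351350007074359))
0.955 [-1.4  6.8 -1. ] grip 15.9 0.121 off [-2.86  2.41] t 17.2
0.93 [-1.8  2.7  0.3] grip 15.9 0.123 off [-2.94  2.53] t 17.7
-1.86
0.905 [-1.8 -1.4 -0.3] grip 15.9 0.122 off [-2.98  2.59] t 18.1
-1.5
0.88 [-0.9 -4.2 -0.6] grip 15.9 0.12 off [-2.97  2.57] t 18.6
-1.32
0.855 [-0.8 -3.9 -0.5] grip 15.9 0.121 off [-2.92  2.51] t 19.1
0.15
```

Run:
```python
from arc import *
o,z=setup()
for g in(.125,.14,.18,.45):
    robot.move_gripper(g); print(g,robot.current_gripper_width(),robot.current_finger_force(),np.round(forces(.855),2))
p=np.array(robot.current_tcp_pos()); robot.move_linear(p-z*90,speed=150)
robot.sleep(.2)
for n in('side','top'):
    d=cam(n); cv2.imwrite(f'pics/{n}3.png',d['img'])
    print(n,[(a,proj(d,[handle(a)]).round(1).tolist()) for a in(.6,.7,.8,.9)])
S=cv2.imread('pics/side3.png')[100:260,210:410];T=cv2.imread('pics/top3.png')[170:320,200:400]
cv2.imwrite('pics/s3c.png',cv2.resize(S[:150],None,fx=4,fy=4,interpolation=2));cv2.imwrite('pics/t3c.png',cv2.resize(T,None,fx=4,fy=4,interpolation=2))
print(robot.current_t(),p)
```

```text
0.125 0.1269049715491497 3.5225319117307663 [-1.27 -1.47 -0.08]
0.14 0.13626350992922107 0.5865891091525555 [-0.75 -0.14 -0.66]
0.18 0.1789887113076992 0.5288927257061005 [-0.54  0.34 -0.65]
0.45 0.4469989226075907 0.24678063578903675 [-0.71  0.33 -0.72]
side [(0.6, [[284.8, 195.1]]), (0.7, [[291.7, 186.1]]), (0.8, [[299.6, 177.4]]), (0.9, [[308.2, 169.4]])]
top [(0.6, [[344.1, 282.9]]), (0.7, [[342.8, 274.9]]), (0.8, [[341.1, 265.6]]), (0.9, [[339.1, 255.2]])]
21.6917 [540.45886632  -6.5665209  228.77299465]
```

View pics/s3c.png

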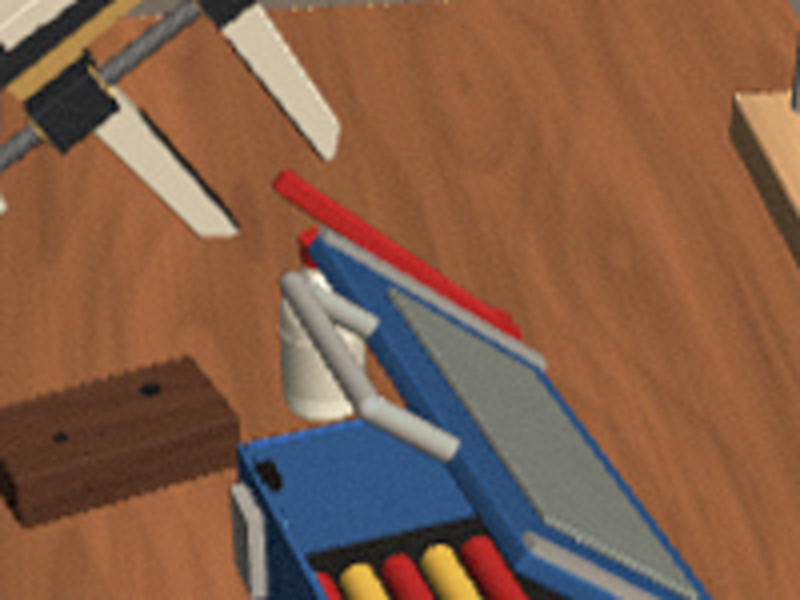

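View pics/t3c.png

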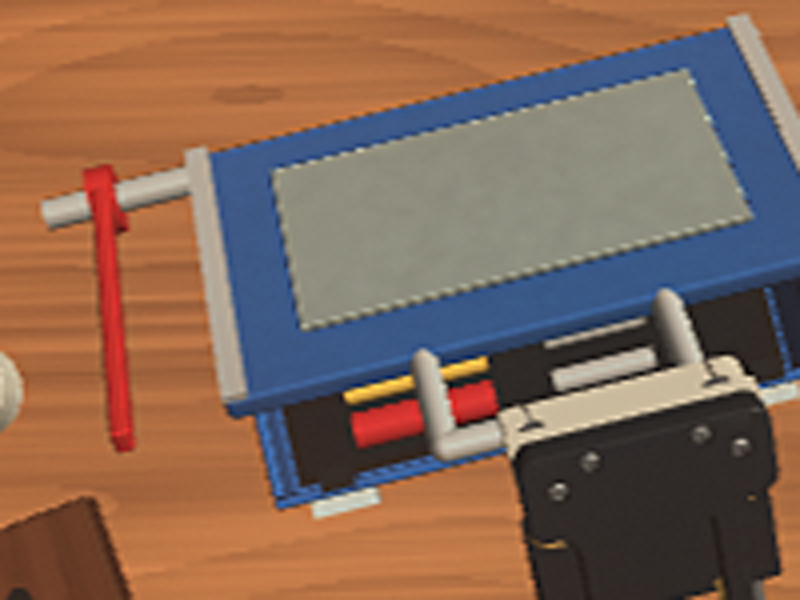

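The lid now stands by itself. In the side crop the handle corners are at (292,280) and (370,408), and in the top crop the far corner is at (440,450). The lid looks slightly lower than the pointer, so I'll solve for its angle.

```bash
cat > lid.py <<'E'
from fit import *
from arc import angle,setup
q=pickle.load(open('q.pkl','rb'))
def lid(s1,s2,t1,sy=100):
    g=lambda p:(np.array(p,float)+.5)/4-.5+[210,sy]
    def r(v):
        P=W(q,[rot(v[0],200,8,q[3]),rot(v[0],200,8,-q[3])])
        return np.r_[(proj(S,P)+q[7:9]-[g(s1),g(s2)]).ravel(),(proj(T,P[:1])-ft(t1)).ravel()]
    o=least_squares(r,[.7]); return o.x[0],o.fun
if __name__=='__main__':
    a,f=lid((292,280),(370,408),(440,450)); print(a,f.round(2),'pointer',q[4])
    o,z=setup(); print('tcp-based',angle(z,np.array([540.459,-6.567,228.773])))
E
python3 lid.py
```

```text
0.7121244695694511 [ 0.27  0.61  0.07 -0.06  0.71 -0.42] pointer 0.7583526403368899
tcp-based (np.float64(0.8520453606750398), np.float64(3.8127614531338736))
```

```bash
rm off.npy
python3 - <<'E'
from arc import *
o,z=setup(); A=.712
robot.move_linear(tcp(A,z,90),ori=o,speed=100); robot.sleep(.2); b=forces(A); print('free',np.round(b,2))
print(robot.move_linear(tcp(A,z),speed=100,f_stop=4))
print('in',np.round(forces(A),2))
for g in(.2,.14,.118):
    robot.move_gripper(g); print(g,round(robot.current_gripper_width(),3),robot.current_finger_force(),np.round(forces(A),2),robot.current_t())
go(A,A+.1,o,z,.05)
E
```

```text
free [ 0.3   0.49 -0.03]
False
in [-0.02 -0.65  0.34]
0.2 0.2 0.0 [-0.89  1.15 -0.75] 24.0833
0.14 0.138 0.011185752809979022 [ 1.07  0.16 -0.01] 24.45
0.118 0.124 11.979102194309235 [-0.11 -0.69  0.04] 24.6917
0.762 [-0.7  4.7 -0.9] grip 12.0 0.123 off [ 0.01 -0.01] t 25.0
0.812 [-1.8  4.8 -0.9] grip 12.0 0.125 off [-0.06  0.08] t 25.4
```

Run:
```python
from arc import *
o,z=setup()
def act(): return angle(z)[0]
go(.812,1.18,o,z); print('peak',act())
go(1.18,.80,o,z,.06,45,verb=2); print(act())
robot.sleep(.2);print([np.round(forces(.8),2)[0] for _ in range(3) if robot.sleep(.08) is None])
a=go(.80,.76,o,z,.02,25,verb=1); print(act())
robot.sleep(.2);print([np.round(forces(a),2)[0] for _ in range(6) if robot.sleep(.08) is None],robot.current_t())
```

```text
0.858 [-1.8  4.6  0.7] grip 12.0 0.12 off [-0.14  0.17] t 25.7
0.996 [-3.1  3.2  0.1] grip 12.0 0.123 off [-0.31  0.42] t 26.7
1.134 [-4.   3.5 -0.3] grip 12.0 0.122 off [-0.42  0.66] t 27.7
1.18 [-4.1  3.5 -0.1] grip 12.0 0.124 off [-0.45  0.74] t 28.1
peak 1.177297054684254
1.126 [-3.2 -1.7  0.1] grip 12.0 0.126 off [-0.48  0.82] t 28.4
1.017 [-2.5 -6.5  1.1] grip 12.0 0.125 off [-0.4   0.67] t 29.2
0.909 [-0.8 -2.7  0. ] grip 12.0 0.122 off [-0.25  0.44] t 30.0
0.8 [-0.3 -2.   0.1] grip 12.0 0.127 off [-0.19  0.38] t 30.8
0.7996648332494585
[]
0.787 [ 0.3 -2.2 -0.5] grip 12.0 0.12 off [-0.18  0.36] t 31.5
0.773 [ 0.6 -0.9 -0.4] grip 12.0 0.123 off [-0.14  0.32] t 31.8
0.76 [ 0.1 -1.3 -0.1] grip 12.0 0.119 off [-0.13  0.3 ] t 32.0
0.7595850499313656
[] 32.725
```

Run:
```python
from arc import *
o,z=setup()
for g in(.125,.14,.2,.45):
    robot.move_gripper(g); robot.sleep(.1); print(g,robot.current_finger_force(),np.round(forces(.76),2))
p=np.array(robot.current_tcp_pos()); robot.move_linear(p-z*130,speed=150)
robot.sleep(.2)
for n in('side','top'):
    d=cam(n); cv2.imwrite(f'pics/{n}4.png',d['img'])
S=cv2.imread('pics/side4.png')[100:250,210:410];T=cv2.imread('pics/top4.png')[170:320,200:400]
cv2.imwrite('pics/s4c.png',cv2.resize(S,None,fx=4,fy=4,interpolation=2));cv2.imwrite('pics/t4c.png',cv2.resize(T,None,fx=4,fy=4,interpolation=2))
print(robot.current_t())
```

```text
0.125 3.520204983651638 [ 0.29  0.01 -0.11]
0.14 0.025185291306115687 [ 0.64 -0.04  0.3 ]
0.2 0.0 [0.59 0.66 0.51]
0.45 0.0 [0.93 0.24 0.13]
35.875
```

View pics/s4c.png

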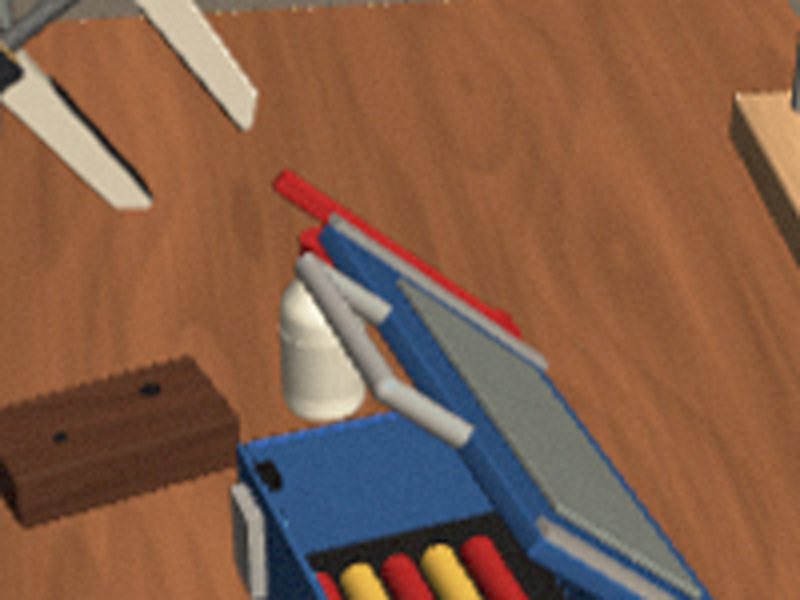

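View pics/t4c.png

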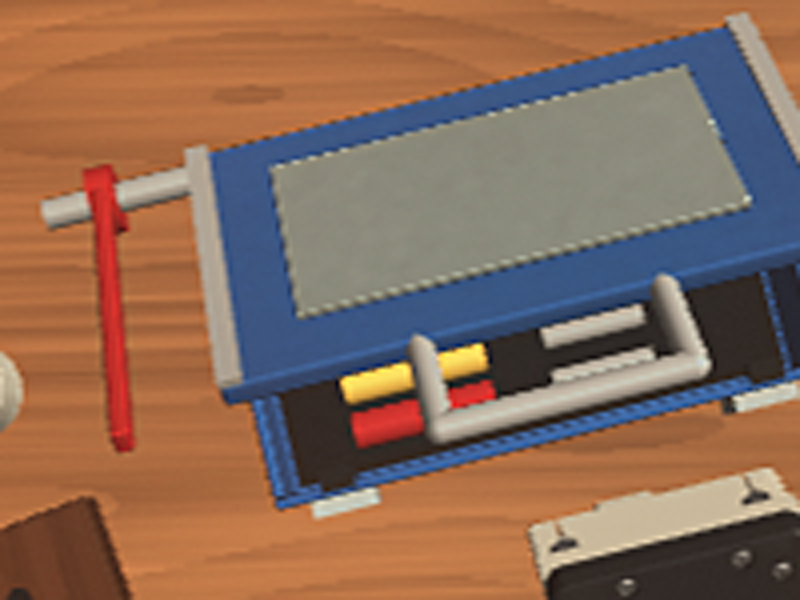

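The lid stands free. Its handle corners are at (308,261) and (386,391) in the side crop, and (440,432) in the top crop.

Run:
```python
from lid import *
a,f=lid((308,261),(386,391),(440,432)); print(a,f.round(2),'pointer',q[4])
g=lambda uv:(np.array(uv)-[210,100]+.5)*4-.5
# predicted image slope of pointer and of a lid edge parallel in own frames
for nm,y,aa in(('ptr',172,q[4]),('lid.75',131,.75),('lid.79',131,.79)):
    P=g(proj(S,W(q,[rot(aa,165 if y==172 else 155,8,y),rot(aa,20,8,y)]))+q[7:9]);print(nm,P.round(0).tolist())
```

```text
0.7624948897154591 [-0.    1.12  0.16 -0.32 -0.38 -0.46] pointer 0.7583526403368899
ptr [[281.0, 178.0], [478.0, 312.0]]
lid.75 [[320.0, 230.0], [507.0, 352.0]]
lid.79 [[329.0, 221.0], [508.0, 352.0]]
```

Run:
```python
from h import *
print(robot.hand_in())
```

```text
the job is handed in; nothing more can be done
None
```

I handed the job in at about 36 s: the lid stands by itself at about 0.76 rad, in line with the pointer (also about 0.76 rad). On the first release I hadn't eased it back fully, so it sank about 0.14 rad partly resting on a finger, and I lifted it again to correct it.

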